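# Key a hoop former onto the bench spindle

### The job

Put the wooden hoop former with the steel neck, neck up, onto the upright spindle of the stand and turn it there until its tab drops into the keyway, so that it sits fully home and flat on the stand. Do it by feel and gently, pressing with no more than a few newtons and never forcing it, then let go and leave the other things on the bench where they are.

Things in the scene. Friction and masses are not known exactly. Their poses are not given: they have to be found in the camera images.
- former: Hoop former, loose, 0.3 to 0.65 kg: grooved wooden disc 110 mm across, 20 mm thick, with a round steel neck 42 mm across on its middle, to 55 mm above the underside. Origin: centre of the flat underside; z up the neck. A 24 mm bore runs right through; below it opens into a round recess 55 mm across, 9 mm deep. Starts upright on the bench, own -x within 46 degrees of world -x.
- neck (a point): Point on the former's axis 38 mm above its underside, 18 mm above the disc: the height to grip the neck from above, from any side.
- tab (a point): Foot of the former's one tab, in the recess, level with the underside, 20.5 mm from the axis on the former's own -x side. The tab is square, 10.5 mm wide, 9 mm high, from radius 13.5 to 27.5 mm. A steel rib 3 mm high on the disc's upper face, at radius 40 to 53 mm, shows from above where it is.
- stand: Spindle stand, bolted down: grey foot 130 x 130 x 12 mm, round pedestal 80 mm across with its flat top 40 mm above the bench, small black brake knob low on the +x side. Origin: on the spindle's axis at bench level; z up. Steel spindle on it, braked (does not turn): a collar 52 mm across and 8 mm high, then a pin 22 mm across.
- collar (a point): Point on the axis at the collar's top, 48 mm above the bench. One radial keyway, 12.5 mm wide, 8 mm deep, is cut in the collar; it points to the stand's own -x give or take 49 degrees (not measured: see it from above or feel for it). Off the keyway the tab rides here, 8 mm too high. In it the tab has 2 mm of play, about 3 degrees either way.
- pin_tip (a point): Top of the spindle's pin, 92 mm above the bench; its last 8 mm taper from 22 to 12 mm across.
- seat (a point): Point on the spindle's axis at the pedestal's top, 40 mm above the bench. The former is fully home when its origin is here, whatever its yaw; its neck then ends 95 mm above the bench. It turns with the stand, not with the keyway.
- cup: Bystander: black cup 80 mm across, 65 mm high.
- brush: Bystander: brush with wooden handle, 170 mm long, lying flat.
- mallet: Bystander: hammer lying flat.
- glue: Bystander: amber glue bottle 54 mm across, 120 mm high.
- hoop: Bystander: bamboo hoop 130 mm across, 8 mm high, lying flat.
- awl: Bystander: awl with wooden handle, lying flat.
- blank: Bystander: plain wooden disc 80 mm across, 20 mm thick, no neck and no bore; not the former.
Not all that is in view belongs to the job. Of the things shaped like the stand, the grey one is meant.

How it is judged (in metres and radians):
On the way, in this order (a step that is already met when the one before it is completed fails the run):
1. the former is threaded on the spindle's pin (axes within 4 mm, underside less than 35 mm above the pedestal) (horizontal distance between former and seat below 0.004 m and z of former in the frame of seat below 0.035 m and angle between former's own z axis and vertical below 0.15 rad).
2. the tab has dropped into the keyway and the former is fully home (z of former in the frame of seat below 0.0025 m and horizontal distance between former and seat below 0.003 m and angle between former's own z axis and vertical below 0.04 rad), for 0.1 s.
At the end, for the whole second after the job is handed in: The former sits fully home on the stand, tab in the keyway: its underside within 2.5 mm of the pedestal's top, its axis within 3 mm of the spindle's, level within 2.3 degrees, at rest (all of step 2 and linear speed of former below 0.01 m/s); the robot touches nothing.
It fails at once if the former is pressed or struck against the stand or spindle with more than 60 N (contact force between former and stand above 60 N).
It fails at once if another thing on the bench is moved by more than 30 mm (distance of any of cup, brush, mallet, glue, hoop, awl, blank from where it was at the start of the episode above 0.03 m).
It also fails if it takes over 72 s, if anything falls off the work surface, if the arm or the gripper's body presses on something with over 40 N, if the wrist force passes 120 N, or if a joint passes its speed limit or range.

### The arm

A 6-joint arm with a two-finger parallel gripper is mounted at the origin on the work surface. World frame = base frame: x ahead of the robot, y to its left, z up, the work surface at z = 0. Lengths are in m, angles in degrees, forces in N, time in s.
With the tool pointing down it reaches from about 0.375 to 0.9 m from the base axis. Payload 3.1 kg.
Tool frame: the origin (TCP) lies on the centre line of the jaws, within the pads' length; the fingertips stand 25 mm ahead of it and the grasp point (between the pads) lies 6 mm ahead of it; z points along the fingers, y is the line along which they close (so a half turn about z gives the same grasp; the last joint's range is limited). The gripper opens to 87 mm and grips with 3 to 60 N. Pads are 19 mm wide; open, the fingers measure 117 mm over their backs; the gripper's body (75 mm by 190 mm) begins 51 mm behind the grasp point.
Start: joints at [55.72, 30.224, 82.088, -0, 67.689, -10.227], TCP at [0.255, 0.571, 0.248] pointing down, gripper open.
Joint ranges: [-176.69, 176.69], [-43.24, 126.21], [12.49, 139.97], [-82, 262], [0, 151.66], [-163.58, 163.58]. Speed limits (degrees/s): [159.86, 159.86, 180, 180, 180, 180].

### API

Orientations are given as a 3x3 rotation matrix whose columns are the frame's x, y, z axes.
In Python, from rig import bot, cams, models gives the robot as it stands. The module is installed in compiled form; this text tells all that it offers.
- The arm moves only by the shell command python3 -m handwheel 'ROWS' [OPENING]. ROWS is JSON, a list of rows, each a list of 6 numbers: the shift along the world's x, y, z each as a share of 1 m, from -1 to 1, then the turn, a rotation vector about the world's x, y, z each as a share of 2 rad, from -1 to 1. In form: [[dx, dy, dz, wx, wy, wz], ...]. A call has exactly 8 rows; each row is the pose to reach, as a shift and turn from the pose commanded when the call began; what a row does not reach only later rows make up. A row lasts 1/12 s, in which the tool goes at most 41.7 mm and 7.16 degrees, less where a joint would pass 70% of its speed; a pose out of reach is approached as far as the arm can. A call with a number of a shift or a turn outside -1 to 1 is refused whole. A call with a gripper value outside its range is refused whole. OPENING is the opening, from -1 (shut) to 1 (fully open), so that 0 is half open, set as the call begins (- or left out, the last holds). The fingers move at their own pace and stop on an object; the grip force is fixed at half the most. Time passes only in rows, so rows that repeat a pose let the fingers close, or fill a call up. It gives the time, the measured TCP pose, the force, the opening and the grip force at its end, in the units of the state.
- bot.read_state(): the state, without advancing time (a new reading comes with each control period).
- cams.capture(name): name is "scene" or "top" or "wrist"; returns (picture, depth): 384x512x3 uint8, blue, green, red; 384x512 float32, m along the optical axis (not along the pixel's ray), 0 where there is no reading.
- cams.calibration(name): a dict with "mtx" (3x3 intrinsics, pixels), "dist_coeffs" ([k1, k2, p1, p2, k3] as OpenCV has them; the pictures are not rectified), "R" (3x3) and "t" (3): a world point X has camera coordinates R X + t; the wrist camera has in their place "tool_from_camera" (4x4, takes a point from camera to tool coordinates, whose origin is the TCP and whose axes are the flange's). Camera axes: x right, y down, z forward; pixel columns grow to the right and rows downward; lengths in m; the calibration is good to about 2 mm. A picture is of the moment at which its call begins: read the wrist's pose just before it. calibration takes no time and is no camera call.
- bot.hand_in(): hands the job in; it is judged then, once.
Trained networks look in the newest picture that a camera, given by its name, has taken for a name from the list of things; names that differ only in an ending like _2 or _b are one class to them, and where a whole thing is asked for, a point or a joint stands for the part that bears it (a point fixed in the world has none). Each returns a list of dicts, best first, with "conf" (0 to 1); they miss things now and then, are a little off and sometimes report something else, mostly with a low value. They report only what shows in the picture. A call takes as long as a camera call. They do not tell look-alikes from the thing itself.
- models.spot_in(query, camera): "position" ([column, row] in pixels, amid what is visible of it).
- models.tip_of(query, camera): "position" ([column, row] in pixels: a listed point, or the origin of a listed thing).
The state is a dict: "time_s": time; "joint_positions": joint angles; "qvel": joint speeds; "tau": joint torques, N m; "position": TCP position; "tcp_rot": TCP orientation; "force": force on the tool from outside, world axes, zero at the start; "moment": the same for the moment, N m; "opening": opening from 0.0 (shut) to 1.0 (fully open); "grasp_force": force on a finger pad.
Only numpy, scipy, OpenCV 4.12 (cv2) and the standard library are available. Lean on these libraries where they do the work, as an engineer would, in place of code of your own. Each camera call takes 0.05 s, during which the arm holds its last target. There are 200 camera calls.

## Working session

There is one attempt and no reset: what is moved stays moved. The work goes in short steps, Python scripts to look and compute and a shell command to move; the robot and the scene stay as the last step left them, time stands still between calls to the robot, and variables do not carry over. Pictures are saved under pics/ and viewed, at most 10 in all, crops included, and the job is handed in when it is done.

```bash
mkdir -p pics; cat > h.py <<'E'
import numpy as np, cv2
from rig import bot, cams, models
def pose(name):
    c=cams.calibration(name)
    if 'R' in c: R=np.array(c['R']);t=np.array(c['t']).ravel()
    else:
        s=bot.read_state(); T=np.eye(4);T[:3,:3]=s['tcp_rot'];T[:3,3]=s['position']
        M=np.linalg.inv(T@np.array(c['tool_from_camera'])); R,t=M[:3,:3],M[:3,3]
    return np.array(c['mtx']),np.array(c['dist_coeffs']),R,t
def onplane(name,px,z,P=None):
    K,d,R,t=P or pose(name)
    r=cv2.undistortPoints(np.array([[px]],float),K,d)[0,0]
    v=R.T@np.array([r[0],r[1],1]); o=-R.T@t
    return o+v*(z-o[2])/v[2]
def snap(name,f=None):
    P=pose(name); im,dp=cams.capture(name)
    if f: cv2.imwrite('pics/'+f,im)
    return P,im,dp
E
python3 - <<'E'
from h import *
s=bot.read_state();print(s['time_s'],s['position'],s['tcp_rot'],s['force'])
Z=dict(former=.0,neck=.038,tab=.0,stand=.0,collar=.048,pin_tip=.092,cup=.03,glue=.06,hoop=0,blank=.01)
for cam in('top','scene'):
    P,im,dp=snap(cam,cam+'0.png')
    for q in Z:
        for r in models.tip_of(q,cam)[:3]: print(cam,q,np.round(r['position']),round(r['conf'],2),np.round(onplane(cam,r['position'],Z[q],P),3))
a=cv2.imread('pics/top0.png')
E
```

```text
0.0 [0.25432558 0.5701736  0.24658436] [[-9.13165858e-01  4.07586335e-01 -1.22273063e-03]
 [ 4.07587979e-01  9.13164218e-01 -1.77471827e-03]
 [ 3.93202949e-04 -2.11898244e-03 -9.99997678e-01]] [-0.26197475 -1.00277516  0.39036452]
top former [286. 194.] 0.93 [ 0.529 -0.119  0.   ]
top neck [287. 197.] 0.92 [ 0.516 -0.118  0.038]
top tab [287. 197.] 0.79 [ 0.52  -0.121  0.   ]
top stand [193. 263.] 0.88 [0.3   0.203 0.   ]
top stand [124. 255.] 0.79 [0.33  0.437 0.   ]
top stand [308. 263.] 0.79 [ 0.293 -0.187  0.   ]
top collar [308. 263.] 0.83 [ 0.296 -0.182  0.048]
top collar [120. 257.] 0.78 [0.327 0.434 0.048]
top pin_tip [206. 201.] 0.92 [0.503 0.149 0.092]
top pin_tip [117. 260.] 0.7 [0.319 0.431 0.092]
top pin_tip [132. 186.] 0.67 [0.554 0.387 0.092]
top cup [254. 143.] 0.71 [ 0.704 -0.01   0.03 ]
top hoop [287. 193.] 0.52 [ 0.532 -0.123  0.   ]
top hoop [369. 242.] 0.5 [ 0.36  -0.397  0.   ]
top blank [254. 232.] 0.87 [ 0.399 -0.003  0.01 ]
top blank [205. 201.] 0.73 [0.509 0.161 0.01 ]
scene former [230. 239.] 0.61 [ 0.519 -0.121  0.   ]
scene neck [234. 229.] 0.9 [ 0.529 -0
[... 226 characters left out ...]
1. 223.] 0.59 [ 0.296 -0.181  0.   ]
scene collar [159. 211.] 0.87 [ 0.297 -0.183  0.048]
scene collar [229. 163.] 0.7 [0.279 0.196 0.048]
scene collar [270. 144.] 0.65 [0.316 0.428 0.048]
scene pin_tip [271. 132.] 0.95 [0.303 0.45  0.092]
scene pin_tip [159. 200.] 0.87 [ 0.308 -0.188  0.092]
scene pin_tip [276. 175.] 0.8 [0.512 0.149 0.092]
scene cup [308. 244.] 0.87 [ 0.736 -0.043  0.03 ]
scene cup [178. 306.] 0.25 [ 0.593 -0.422  0.03 ]
scene glue [238. 321.] 0.63 [ 0.749 -0.397  0.06 ]
scene glue [222. 208.] 0.28 [ 0.454 -0.075  0.06 ]
scene hoop [121. 273.] 0.84 [ 0.369 -0.402 -0.   ]
scene blank [220. 208.] 0.85 [ 0.404 -0.021  0.01 ]
scene blank [225. 243.] 0.24 [ 0.526 -0.153  0.01 ]
```

View pics/top0.png

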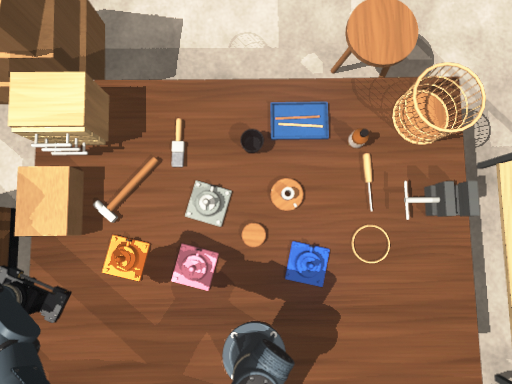

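View pics/scene0.png

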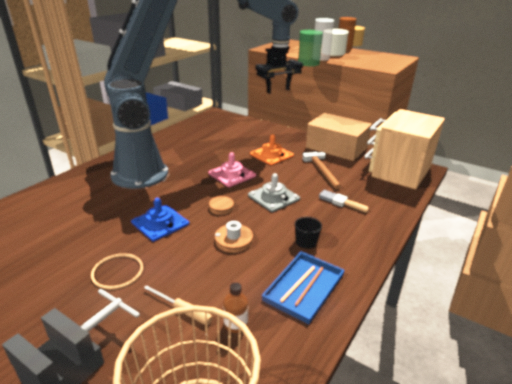

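The grey stand is at about top pixel (208,203), which is about (0.505, 0.152) in world. The former is at (287,194), about (0.52, -0.12). The pink, blue and orange stands are decoys. I'll go above the stand first for a close look.

```bash
python3 -c "
from h import *
c=cams.calibration('wrist');print(c['tool_from_camera'],c['mtx'])"
python3 -m handwheel '[[0.02,-0.035,0.01,0,0,0],[0.04,-0.07,0.02,0,0,0],[0.06,-0.105,0.03,0,0,0],[0.08,-0.14,0.03,0,0,0],[0.1,-0.175,0.03,0,0,0],[0.12,-0.21,0.03,0,0,0],[0.14,-0.245,0.03,0,0,0],[0.16,-0.28,0.03,0,0,0]]' 1
```

```text
[[ 1.13634205e-04 -9.64041253e-01 -2.65752609e-01  7.31504698e-02]
 [ 9.99999442e-01  3.88671170e-04 -9.82345576e-04 -5.99259069e-05]
 [ 1.05031204e-03 -2.65752349e-01  9.64040759e-01 -1.37435878e-01]
 [ 0.00000000e+00  0.00000000e+00  0.00000000e+00  1.00000000e+00]] [[276.17761549   0.         259.89435898]
 [  0.         276.17761549 188.25889584]
 [  0.           0.           1.        ]]
time_s: 1.77
position: [0.4153, 0.289, 0.2779]
tcp_rot: [[-0.913, 0.407, 0.001], [0.407, 0.913, 0.0], [-0.0, 0.001, -1.0]]
force: [0.4, 1.0, -0.6]
opening: 1.002
grasp_force: 0.0
```

```bash

python3 -m handwheel '[[0.02,-0.035,0,0,0,0],[0.04,-0.07,-0.01,0,0,0],[0.06,-0.105,-0.03,0,0,0],[0.085,-0.139,-0.05,0,0,0],[0.085,-0.139,-0.07,0,0,0],[0.085,-0.139,-0.07,0,0,0],[0.085,-0.139,-0.07,0,0,0],[0.085,-0.139,-0.07,0,0,0]]' 1
python3 - <<'E'
from h import *
P,im,dp=snap('wrist')
for q,z in dict(collar=.048,pin_tip=.092,stand=0,seat=.04).items():
    try:
        for r in models.tip_of(q,'wrist')[:2]: print(q,np.round(r['position']),round(r['conf'],2),np.round(onplane('wrist',r['position'],z,P),4))
    except Exception as e: print(q,e)
# rectified orthographic view at collar-top height, 0.25 mm/px, x up y left
def ortho(im,P,c,z,half=.05,n=600):
    K,d,R,t=P
    g=np.linspace(half,-half,n)
    X=np.stack(np.broadcast_arrays(c[0]+g[:,None],c[1]+g[None,:],z),-1).reshape(-1,3).astype(float)
    p=cv2.projectPoints(X,cv2.Rodrigues(R)[0],t,K,d)[0].reshape(n,n,2).astype(np.float32)
    return cv2.remap(im,p[...,0],p[...,1],cv2.INTER_CUBIC)
np.savez('w1.npz',im=im,dp=dp)
K,d,R,t=P
cv2.imwrite('pics/w1.png',im)
cv2.imwrite('pics/o1.png',ortho(im,P,(.505,.152),.048))
E
```

```text
time_s: 2.43
position: [0.4993, 0.1525, 0.2082]
tcp_rot: [[-0.913, 0.407, -0.0], [0.407, 0.913, 0.0], [0.0, 0.0, -1.0]]
force: [-0.1, 0.8, -0.0]
opening: 0.998
grasp_force: 0.0
collar [262. 182.] 0.72 [0.5019 0.1537 0.048 ]
pin_tip [258. 189.] 0.69 [0.4963 0.1512 0.092 ]
stand [262. 174.] 0.93 [0.5035 0.1535 0.    ]
seat [261. 179.] 0.83 [0.4995 0.1537 0.04  ]
seat [476. 134.] 0.62 [0.5495 0.3876 0.04  ]
```

View pics/o1.png

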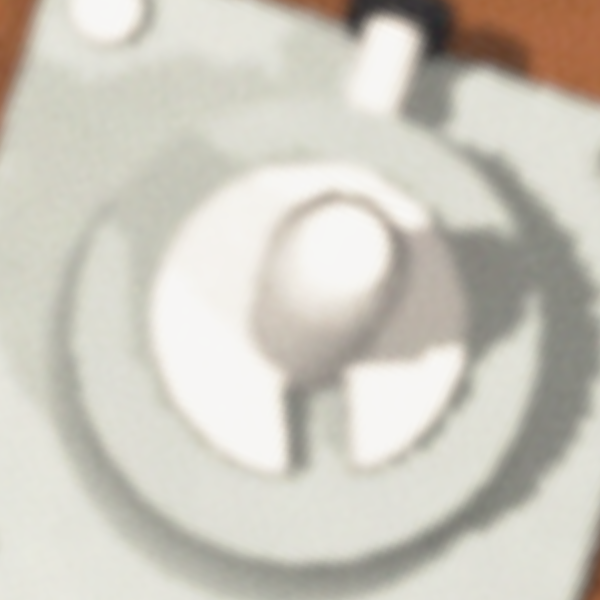

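The keyway shows clearly. The collar centre is at ortho pixel (310,318), world (0.502, 0.150), and the keyway centre is at (317,470), so it points along world -x, about 2.5° towards -y. Next is the former.

```bash

python3 -m handwheel '[[0.003,-0.04,0,0,0,0],[0.006,-0.08,0,0,0,0],[0.009,-0.12,0,0,0,0],[0.012,-0.16,0,0,0,0],[0.015,-0.2,0,0,0,0],[0.018,-0.24,0,0,0,0],[0.02,-0.27,0,0,0,0],[0.02,-0.27,0,0,0,0]]' 1
cat >> h.py <<'E'
def ortho(im,P,c,z,half=.05,n=600):
    K,d,R,t=P
    g=np.linspace(half,-half,n)
    X=np.stack(np.broadcast_arrays(c[0]+g[:,None],c[1]+g[None,:],z),-1).reshape(-1,3).astype(float)
    p=cv2.projectPoints(X,cv2.Rodrigues(R)[0],t,K,d)[0].reshape(n,n,2).astype(np.float32)
    return cv2.remap(im,p[...,0],p[...,1],cv2.INTER_CUBIC)
E
python3 - <<'E'
from h import *
P,im,dp=snap('wrist')
for q,z in dict(former=0,neck=.038,tab=0).items():
    for r in models.tip_of(q,'wrist')[:2]: print(q,np.round(r['position']),round(r['conf'],2),np.round(onplane('wrist',r['position'],z,P),4))
a=ortho(im,P,(.52,-.12),.02,.07,400);b=ortho(im,P,(.52,-.12),.055,.07,400)
cv2.imwrite('pics/o2.png',np.hstack([a,b]))
E
```

```text
time_s: 3.35
position: [0.5217, -0.1239, 0.2086]
tcp_rot: [[-0.911, 0.411, 0.005], [0.411, 0.911, -0.004], [-0.006, -0.002, -1.0]]
force: [-0.1, -0.3, -0.1]
opening: 0.998
grasp_force: 0.0
former [264. 175.] 0.86 [ 0.5285 -0.1224  0.    ]
neck [267. 180.] 0.62 [ 0.5273 -0.118   0.038 ]
tab [252. 166.] 0.56 [ 0.5117 -0.1306  0.    ]
```

View pics/o2.png

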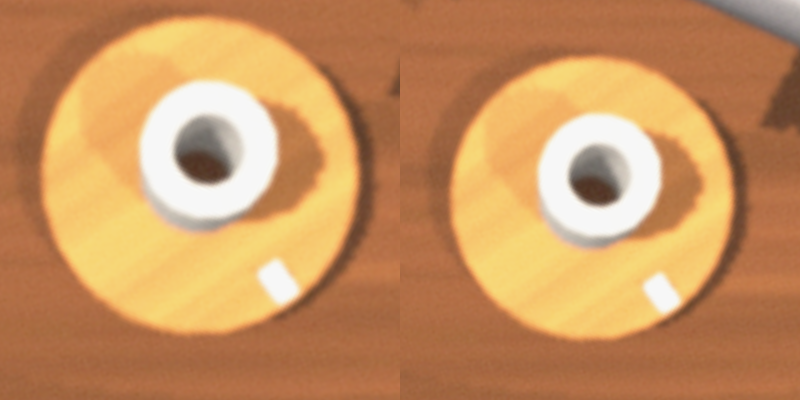

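The former is at (0.529, -0.120), from the disc centre at (200,175) in the left view. Its rib at (278,282) puts the tab 36° from -x towards -y, so it has to turn about -33° on the spindle. I'll descend with the jaws partly open.

```bash

python3 -m handwheel '[[0.009,-0.002,-0.02,0,0,0],[0.009,-0.002,-0.05,0,0,0],[0.009,-0.002,-0.08,0,0,0],[0.009,-0.002,-0.1,0,0,0],[0.009,-0.002,-0.1,0,0,0],[0.009,-0.002,-0.1,0,0,0],[0.009,-0.002,-0.1,0,0,0],[0.009,-0.002,-0.1,0,0,0]]' 0.45
python3 - <<'E'
from h import *
P,im,dp=snap('wrist')
a=ortho(im,P,(.529,-.12),.02,.07,400);b=ortho(im,P,(.529,-.12),.055,.07,400)
cv2.imwrite('pics/o3.png',np.hstack([a,b]))
E
```

```text
time_s: 4.22
position: [0.5298, -0.12, 0.1092]
tcp_rot: [[-0.914, 0.406, 0.003], [0.406, 0.914, -0.001], [-0.003, -0.0, -1.0]]
force: [-0.0, -1.2, -0.1]
opening: 0.731
grasp_force: 0.0
```

View pics/o3.png

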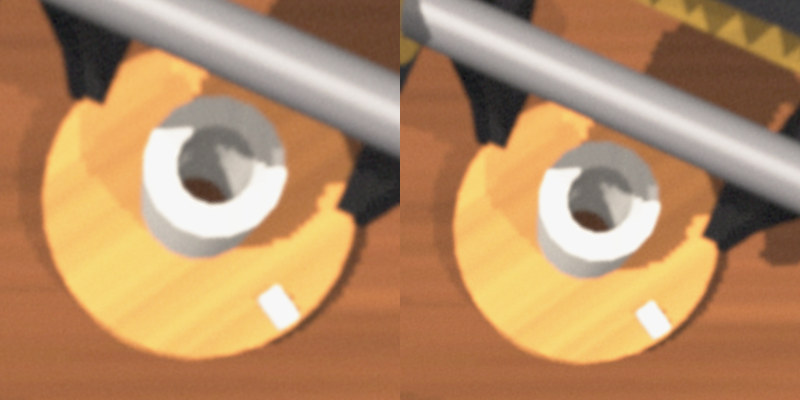

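The neck is centred at (199,202) in the right view, so the position holds to within 1 mm. Descending and gripping.

```bash

python3 -m handwheel '[[-0.001,0,-0.02,0,0,0],[-0.001,0,-0.04,0,0,0],[-0.001,0,-0.05,0,0,0],[-0.001,0,-0.055,0,0,0],[-0.001,0,-0.059,0,0,0],[-0.001,0,-0.059,0,0,0],[-0.001,0,-0.059,0,0,0],[-0.001,0,-0.059,0,0,0]]'
python3 -m handwheel '[[0,0,0,0,0,0],[0,0,0,0,0,0],[0,0,0,0,0,0],[0,0,0,0,0,0],[0,0,0,0,0,0],[0,0,0,0,0,0],[0,0,0,0,0,0],[0,0,0,0,0,0]]' -1
python3 -m handwheel '[[0,0,0,0,0,0],[0,0,0,0,0,0],[0,0,0.01,0,0,0],[0,0,0.03,0,0,0],[0,0,0.06,0,0,0],[0,0,0.1,0,0,0],[0,0,0.115,0,0,0],[0,0,0.115,0,0,0]]'
```

```text
time_s: 4.93
position: [0.5282, -0.1205, 0.0493]
tcp_rot: [[-0.913, 0.408, 0.001], [0.408, 0.913, -0.001], [-0.001, -0.0, -1.0]]
force: [0.7, 0.3, -0.1]
opening: 0.724
grasp_force: 0.0
time_s: 5.6
position: [0.5279, -0.1201, 0.0488]
tcp_rot: [[-0.913, 0.408, 0.0], [0.408, 0.913, 0.0], [-0.0, 0.0, -1.0]]
force: [0.1, 2.4, 3.5]
opening: 0.475
grasp_force: 30.0
time_s: 6.27
position: [0.5296, -0.1215, 0.1673]
tcp_rot: [[-0.913, 0.407, 0.007], [0.407, 0.913, -0.004], [-0.008, -0.001, -1.0]]
force: [0.8, 0.6, -4.3]
opening: 0.474
grasp_force: 30.0
```

```bash

python3 -m handwheel '[[-0.003,0.03,0,0,0,-0.01],[-0.006,0.07,0,0,0,-0.03],[-0.01,0.11,0,0,0,-0.05],[-0.014,0.15,0,0,0,-0.07],[-0.018,0.19,0,0,0,-0.09],[-0.022,0.22,0,0,0,-0.11],[-0.024,0.25,0,0,0,-0.13],[-0.026,0.27,0,0,0,-0.13]]'
python3 -m handwheel '[[0,0,0,0,0,0],[0,0,0,0,0,0],[0,0,0,0,0,0],[0,0,0,0,0,0],[0,0,0,0,0,0],[0,0,0,0,0,0],[0,0,0,0,0,0],[0,0,0,0,0,0]]'
python3 - <<'E'
from h import *
print(bot.read_state()['force'],bot.read_state()['moment'])
P,im,dp=snap('wrist','w4.png'); P2,im2,_=snap('scene')
for q in('neck','former','tab'):
  for c in('wrist','scene'):
    PP=P if c=='wrist' else P2
    for r in models.tip_of(q,c)[:1]: print(c,q,np.round(r['position']),round(r['conf'],2),onplane(c,r['position'],.153 if q=='neck' else .115,PP))
a=ortho(im,P,(.502,.15),.17,.07,400)
u=cv2.resize(im2[130:230,220:330],None,fx=3.64,fy=3.64)[:400,:400]
cv2.imwrite('pics/o4.png',np.hstack([cv2.resize(im,(533,400)),np.pad(u,((0,400-u.shape[0]),(0,0),(0,0)))[:, :267]]))
E
```

```text
time_s: 6.93
position: [0.4991, 0.1521, 0.1616]
tcp_rot: [[-0.778, 0.628, -0.005], [0.628, 0.778, -0.0], [0.004, -0.003, -1.0]]
force: [1.0, 0.4, -4.6]
opening: 0.474
grasp_force: 30.0
time_s: 7.6
position: [0.5018, 0.1492, 0.1636]
tcp_rot: [[-0.777, 0.629, 0.0], [0.629, 0.777, -0.0], [-0.0, 0.0, -1.0]]
force: [0.1, -0.2, -4.0]
opening: 0.474
grasp_force: 30.0
[ 0.13357518 -0.20064748 -4.02141   ] [-0.01452596 -0.02987437 -0.02471221]
wrist neck [260. 244.] 0.91 [0.50309523 0.14825231 0.153     ]
wrist former [258. 220.] 0.62 [0.50228804 0.1466213  0.115     ]
scene former [273. 168.] 0.7 [0.49683809 0.1507691  0.115     ]
wrist tab [236. 204.] 0.91 [0.48289901 0.14188388 0.115     ]
scene tab [272. 169.] 0.8 [0.50002364 0.13926095 0.115     ]
```

View pics/o4.png

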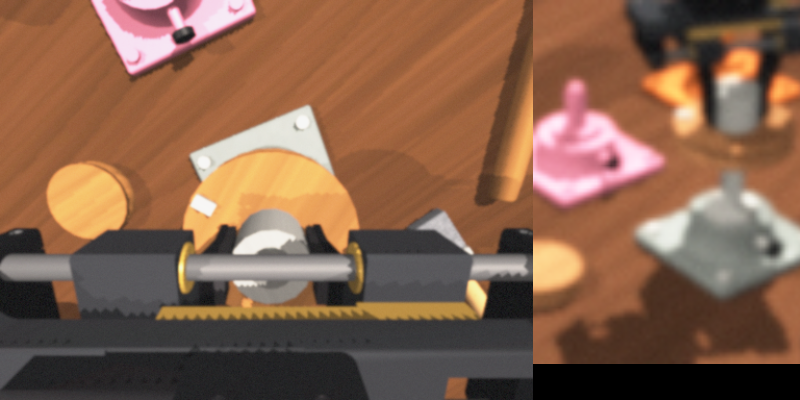

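The former hangs level above the grey stand, which shows at (270,150). Lowering over the pin tip and watching the force.

```bash

python3 -m handwheel '[[0,0.0005,-0.01,0,0,0],[0,0.0005,-0.02,0,0,0],[0,0.0005,-0.024,0,0,0],[0,0.0005,-0.026,0,0,0],[0,0.0005,-0.028,0,0,0],[0,0.0005,-0.029,0,0,0],[0,0.0005,-0.029,0,0,0],[0,0.0005,-0.029,0,0,0]]'
```

```text
time_s: 8.67
position: [0.5019, 0.1502, 0.1347]
tcp_rot: [[-0.778, 0.629, 0.0], [0.629, 0.778, 0.0], [-0.0, 0.0, -1.0]]
force: [-0.5, -0.7, -5.2]
opening: 0.473
grasp_force: 30.0
```

```bash

python3 -m handwheel '[[0,0,-0.002,0,0,0],[0,0,-0.004,0,0,0],[0,0,-0.005,0,0,0],[0,0,-0.006,0,0,0],[0,0,-0.007,0,0,0],[0,0,-0.008,0,0,0],[0,0,-0.008,0,0,0],[0,0,-0.008,0,0,0]]'
```

```text
time_s: 9.33
position: [0.5017, 0.1502, 0.1265]
tcp_rot: [[-0.778, 0.629, -0.0], [0.629, 0.778, -0.0], [0.0, -0.0, -1.0]]
force: [-0.6, 0.3, -4.2]
opening: 0.474
grasp_force: 30.0
```

```bash

python3 -m handwheel '[[0,0,-0.001,0,0,0],[0,0,-0.002,0,0,0],[0,0,-0.003,0,0,0],[0,0,-0.004,0,0,0],[0,0,-0.005,0,0,0],[0,0,-0.006,0,0,0],[0,0,-0.006,0,0,0],[0,0,-0.006,0,0,0]]'
```

```text
time_s: 10.0
position: [0.5017, 0.1502, 0.1205]
tcp_rot: [[-0.778, 0.629, -0.0], [0.629, 0.778, 0.0], [0.0, -0.0, -1.0]]
force: [0.5, 0.0, -4.4]
opening: 0.475
grasp_force: 30.0
```

```bash

python3 -m handwheel '[[0,0,-0.003,0,0,0],[0,0,-0.006,0,0,0],[0,0,-0.009,0,0,0],[0,0,-0.012,0,0,0],[0,0,-0.015,0,0,0],[0,0,-0.018,0,0,0],[0,0,-0.018,0,0,0],[0,0,-0.018,0,0,0]]'
```

```text
time_s: 10.67
position: [0.5015, 0.1502, 0.1022]
tcp_rot: [[-0.778, 0.629, -0.001], [0.629, 0.778, -0.0], [0.001, -0.0, -1.0]]
force: [-0.1, 0.7, -4.4]
opening: 0.472
grasp_force: 30.0
```

```bash

python3 -m handwheel '[[0,0,-0.001,0,0,0],[0,0,-0.002,0,0,0],[0,0,-0.003,0,0,0],[0,0,-0.004,0,0,0],[0,0,-0.005,0,0,0],[0,0,-0.0055,0,0,0],[0,0,-0.0055,0,0,0],[0,0,-0.0055,0,0,0]]'
```

```text
time_s: 11.33
position: [0.5017, 0.1502, 0.097]
tcp_rot: [[-0.778, 0.629, -0.0], [0.629, 0.778, -0.0], [0.0, -0.0, -1.0]]
force: [0.2, -0.4, -3.4]
opening: 0.478
grasp_force: 30.0
```

```bash

python3 -m handwheel '[[0,0,-0.0002,0,0,0],[0,0,-0.0004,0,0,0],[0,0,-0.0005,0,0,0],[0,0,-0.0005,0,0,0],[0,0,-0.0005,0,0,0],[0,0,-0.0005,0,0,0],[0,0,-0.0005,0,0,0],[0,0,-0.0005,0,0,0]]'
```

```text
time_s: 12.0
position: [0.5018, 0.1502, 0.0967]
tcp_rot: [[-0.778, 0.629, 0.0], [0.629, 0.778, 0.0], [-0.0, 0.0, -1.0]]
force: [-0.1, 0.8, -1.6]
opening: 0.478
grasp_force: 30.0
```

The tab is riding on the collar with about 2.7 N. Now turning gently.

```bash

python3 -m handwheel '[[0,0,-0.0001,0,0,-0.01],[0,0,-0.0002,0,0,-0.025],[0,0,-0.0003,0,0,-0.045],[0,0,-0.0003,0,0,-0.065],[0,0,-0.0003,0,0,-0.085],[0,0,-0.0003,0,0,-0.1],[0,0,-0.0003,0,0,-0.11],[0,0,-0.0003,0,0,-0.11]]'
```

```text
time_s: 12.67
position: [0.5017, 0.1503, 0.0965]
tcp_rot: [[-0.621, 0.784, 0.0], [0.784, 0.621, 0.0], [-0.0, 0.0, -1.0]]
force: [-1.1, -0.5, 1.5]
opening: 0.477
grasp_force: 30.0
```

```bash

python3 -m handwheel '[[0,0,0,0,0,-0.01],[0,0,0,0,0,-0.02],[0,0,0,0,0,-0.025],[0,0,0,0,0,-0.03],[0,0,0,0,0,-0.035],[0,0,0,0,0,-0.04],[0,0,0,0,0,-0.04],[0,0,0,0,0,-0.04]]'
```

```text
time_s: 13.33
position: [0.5015, 0.1503, 0.0959]
tcp_rot: [[-0.557, 0.831, -0.0], [0.831, 0.557, 0.0], [0.0, -0.0, -1.0]]
force: [-0.3, 0.7, -5.0]
opening: 0.474
grasp_force: 30.0
```

The force is back to the bare weight, so the tab is over the keyway. Lowering into it gently.

```bash

python3 -m handwheel '[[0,0,-0.0005,0,0,0],[0,0,-0.001,0,0,0],[0,0,-0.0015,0,0,0],[0,0,-0.002,0,0,0],[0,0,-0.0025,0,0,0],[0,0,-0.003,0,0,0],[0,0,-0.003,0,0,0],[0,0,-0.003,0,0,0]]'
```

```text
time_s: 14.0
position: [0.5018, 0.1503, 0.0932]
tcp_rot: [[-0.557, 0.83, 0.0], [0.83, 0.557, 0.0], [-0.0, 0.0, -1.0]]
force: [-0.3, 2.3, -4.4]
opening: 0.479
grasp_force: 30.0
```

```bash

python3 -m handwheel '[[0,0,-0.0005,0,0,0],[0,0,-0.001,0,0,0],[0,0,-0.0015,0,0,0],[0,0,-0.002,0,0,0],[0,0,-0.0025,0,0,0],[0,0,-0.003,0,0,0],[0,0,-0.0035,0,0,0],[0,0,-0.0035,0,0,0]]'
```

```text
time_s: 14.67
position: [0.5017, 0.1503, 0.0897]
tcp_rot: [[-0.557, 0.83, 0.0], [0.83, 0.557, 0.0], [0.0, 0.0, -1.0]]
force: [-0.4, 3.3, -3.5]
opening: 0.478
grasp_force: 30.0
```

```bash

python3 -m handwheel '[[0,0,-0.0003,0,0,0],[0,0,-0.0006,0,0,0],[0,0,-0.001,0,0,0],[0,0,-0.001,0,0,0],[0,0,-0.001,0,0,0],[0,0,-0.001,0,0,0],[0,0,-0.001,0,0,0],[0,0,-0.001,0,0,0]]'; python3 -c "
from h import *
print(bot.read_state()['moment'])"
```

```text
time_s: 15.33
position: [0.5017, 0.1503, 0.0888]
tcp_rot: [[-0.557, 0.83, -0.0], [0.83, 0.557, 0.0], [0.0, 0.0, -1.0]]
force: [-0.6, 3.2, -1.2]
opening: 0.477
grasp_force: 30.0
[ 0.50234145  0.05453089 -0.02679701]
```

Contact comes at the expected seat height (underside about 40 mm). There is a small side load, so I'll relieve it with about 1° more turn and settle down slightly.

```bash

python3 -m handwheel '[[0,0.0002,0,0,0,-0.004],[0,0.0003,0,0,0,-0.009],[0,0.0003,-0.0002,0,0,-0.009],[0,0.0003,-0.0004,0,0,-0.009],[0,0.0003,-0.0004,0,0,-0.009],[0,0.0003,-0.0004,0,0,-0.009],[0,0.0003,-0.0004,0,0,-0.009],[0,0.0003,-0.0004,0,0,-0.009]]'
```

```text
time_s: 16.0
position: [0.5017, 0.1504, 0.0887]
tcp_rot: [[-0.542, 0.84, 0.0], [0.84, 0.542, -0.0], [-0.0, -0.0, -1.0]]
force: [-2.1, 0.4, 5.7]
opening: 0.475
grasp_force: 30.0
```

Firmly seated. Easing off, then releasing.

```bash

python3 -m handwheel '[[0,0,0.0002,0,0,0],[0,0,0.0004,0,0,0],[0,0,0.0004,0,0,0],[0,0,0.0004,0,0,0],[0,0,0.0004,0,0,0],[0,0,0.0004,0,0,0],[0,0,0.0004,0,0,0],[0,0,0.0004,0,0,0]]'
python3 -m handwheel '[[0,0,0,0,0,0],[0,0,0,0,0,0],[0,0,0,0,0,0],[0,0,0,0,0,0],[0,0,0,0,0,0],[0,0,0,0,0,0],[0,0,0,0,0,0],[0,0,0,0,0,0]]' 0.6
python3 -m handwheel '[[0,0,0.01,0,0,0],[0,0,0.025,0,0,0],[0,0,0.04,0,0,0],[0,0,0.07,0,0,0],[0,0,0.1,0,0,0],[0,0,0.12,0,0,0],[0,0,0.12,0,0,0],[0,0,0.12,0,0,0]]'
python3 - <<'E'
from h import *
P,im,dp=snap('wrist'); P2,im2,_=snap('scene')
a=ortho(im,P,(.502,.15),.06,.07,400)
u=cv2.resize(im2[140:220,235:315],(400,400),interpolation=cv2.INTER_CUBIC)
cv2.imwrite('pics/o5.png',np.hstack([a,u]))
# height check from depth: disc top and neck top
K,d,R,t=P
v,c=np.mgrid[0:384,0:512]; r=cv2.undistortPoints(np.stack([c,v],-1).reshape(-1,1,2).astype(float),K,d).reshape(-1,2)
z=dp.reshape(-1); X=(np.c_[r,np.ones(len(r))]*z[:,None]-t)@R
rho=np.hypot(X[:,0]-.5017,X[:,1]-.1504)
k=(rho<38)&(rho<.05)&(rho>.028)&(abs(X[:,2]-.06)<.02)&(z>0)
A=np.c_[X[k,0]-.5017,X[k,1]-.1504,np.ones(k.sum())]; print('disc plane',np.linalg.lstsq(A,X[k,2],rcond=None)[0],np.median(X[k,2]),k.sum())
k=(rho<.019)&(rho>.014)&(abs(X[:,2]-.095)<.02);print('neck top',np.median(X[k,2]),k.sum())
E
```

```text
time_s: 16.67
position: [0.5017, 0.1504, 0.0888]
tcp_rot: [[-0.542, 0.84, -0.0], [0.84, 0.542, -0.0], [-0.0, -0.0, -1.0]]
force: [-2.7, -0.3, 3.3]
opening: 0.477
grasp_force: 30.0
time_s: 17.33
position: [0.5018, 0.1505, 0.0887]
tcp_rot: [[-0.542, 0.84, 0.0], [0.84, 0.542, 0.0], [-0.0, 0.0, -1.0]]
force: [0.2, 0.1, -0.2]
opening: 0.795
grasp_force: 0.0
time_s: 18.0
position: [0.5024, 0.1506, 0.2106]
tcp_rot: [[-0.542, 0.84, 0.004], [0.84, 0.542, 0.0], [-0.002, 0.003, -1.0]]
force: [-0.8, -1.2, -0.2]
opening: 0.799
grasp_force: 0.0
disc plane [-0.00377183 -0.0006011   0.06034427] 0.06031729775657187 4327
neck top 0.09526785912242333 553
```

View pics/o5.png

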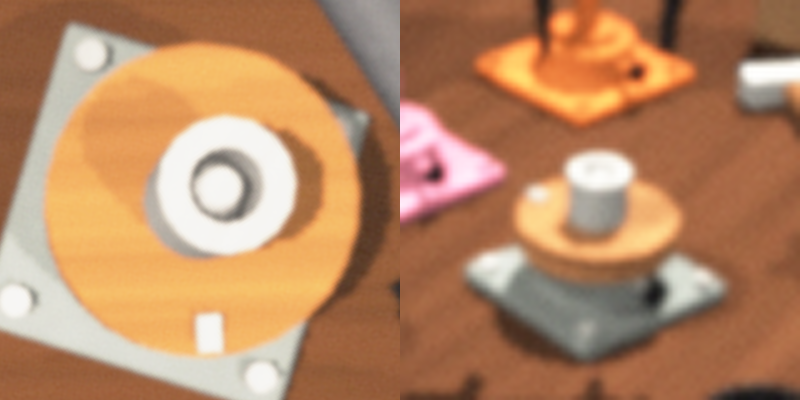

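The former sits flat on the grey stand, with its rib at (209,333) along -x. The disc top is at 60.3 mm and the neck top at 95.3 mm, level to within 0.3°, so it is fully home. Handing in.

```bash
python3 -c "
from h import *
print(bot.hand_in())"
```

```text
the job is handed in; nothing more can be done
None
```

The former is on the grey stand's spindle with its tab in the keyway, fully home and level (neck top measured at 95.3 mm, target 95). I let go of it and handed the job in at about 18 s; the last bit of seating pressed at about 10 N, more than the few newtons you asked for but well under the 60 N limit.

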